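# Pin the bottle stand and take off the push-and-turn cap

### The job

Take the long steel pin out of the black pin block and push it fully home, down through the hole in the ear of the bottle stand's swivel plate into the socket below, so that the bottle cannot swivel, and leave it in there. Then press the cleaner bottle's push-and-turn safety cap down, twist it counter-clockwise (seen from above) until it is free, lift it off and finish still holding it level in the gripper, about a hand's breadth (10 cm) straight above the bottle. Leave the short pin and everything else on the table where it is.

Things in the scene. Friction and masses are not known exactly. Their poses are not given: they have to be found in the camera images.
- stand: Fixed dark steel base: disc 124 mm across, 28 mm high, with an arm along its +y ending in a 50 mm square block. Origin on the table under the disc's centre, on the bottle's axis; z up. On it a swivel plate (top at z 38 mm) with a white cleaner bottle clamped upright: 84 mm across up to z 140 mm, narrowing to 53 mm at z 164 to 170 mm.
- swivel (a joint): Turn of the swivel plate and bottle on the base (rad, counter-clockwise positive, limits +-0.5). 0 at the start, with the ear's hole over the socket; a weak spring (1 N m/rad) brings it back to 0. The pin stops it.
- ear_hole (a point): Centre of the upper mouth (z 38 mm) of the vertical hole through the swivel plate's ear: a flat 44 mm square, 8 mm thick, 125 mm from the bottle's axis along the stand's +y, 2 mm above the fixed block. Hole 12.5 mm across with a 2 mm chamfer; the socket below it in the block is 13.5 mm across.
- socket_floor (a point): Centre of the floor of the socket in the fixed block, z 6 mm, 32 mm below the ear's upper face: the pin's tip stands here when fully home (its head's top then at z 101 mm).
- lock_pin: The LONG steel pin, 95 mm in all: 10 mm round shaft, on top a round head 22 mm across and 14 mm high; about 76 g. Origin at its tip (lower end), z up along it. Stands loosely in one of the two holes (12 mm wide, 30 mm deep) of the pin block, tip at z 10 mm, head's top at z 105 mm; lift it straight up. The short pin stands in the other hole, 80 mm away.
- pin_head (a point): Middle of the long pin's head, 88 mm above its tip: the place to grip.
- pin_block: Fixed black plastic block, 55 x 140 x 40 mm, with two pin holes on its y axis at +-40 mm. Origin under its centre.
- cap: White round safety cap, 52 mm across, ribbed, 34 mm high, about 40 g, loose once off. Origin at the centre of its lower rim, z up; the raised pointer on top is its x axis, at the start along the stand's x (within 0.05 rad). Three lugs inside lock it: keep it pressed down, turn it counter-clockwise seen from above by 0.9 rad (0.7 at least, hard stop at 1.1), then lift straight.
- cap_top (a point): Centre of the cap's top face, 34 mm above its rim; closed, at z 211 mm. Press the cap down by 3.5 to 7 mm (7 is the hard stop) to unlock: a spring holds it up with 6 N, plus 1 N per mm pressed. It cannot be turned clockwise. Grip it on its side, fingertips above its lower rim.
- neck_ledge (a point): On the bottle's axis at its ledge, z 170 mm; the closed cap's rim rides 7 mm above it. From it rises the neck, 43 mm across, 16 mm high, with a sprung plug to 28 mm: unlocked, the cap is clear once its rim is 16 mm above the ledge.
- tub: Bystander: open black plastic tub, 90 x 120 x 45 mm, empty; origin under its centre.
- mug: Bystander: white ceramic mug, 80 mm across, 90 mm tall; origin under its centre.
- jar: Bystander: glass jar with a steel lid, 76 mm across, 120 mm tall; origin under its centre.
- shaker: Bystander: small steel can, 44 mm across, 80 mm tall; origin under its centre.
- tea_box: Bystander: closed cardboard box, 70 x 100 x 65 mm; origin under its centre.
- spoon: Bystander: serving spoon lying flat; origin at its middle.
- short_pin: Bystander: the SHORT steel pin, same shape as the lock pin but only 65 mm long in all: too short to lock the stand. Origin at its tip (lower end), z up along the pin.
Mind the look-alikes: they are no part of the job. Of the things like the cap, leave any that is turquoise; of the rest the larger one is meant. Leave any green look-alike of the lock_pin alone.

How it is judged:
By the outcome, as a careful person would: the job done as asked, in the order asked, and still so for the second after the job is handed in, while the arm keeps its last pose, push and grip.
It also fails if it takes over 51 s, if anything falls off the work surface, if the arm or the gripper's body presses on something with over 40 N, if the wrist force passes 120 N, or if a joint passes its speed limit or range.

### The arm

A 7-joint arm with a two-finger parallel gripper is mounted at the origin on the work surface. World frame = base frame: x ahead of the robot, y to its left, z up, the work surface at z = 0. Lengths are in m, angles in rad, forces in N, time in s.
With the tool pointing down it reaches from about 0.35 to 0.9 m from the base axis. Payload 8.1 kg.
Tool frame: the origin (TCP) lies at the very end of the fingers, on their centre line; the grasp point (between the pads) lies 19 mm behind it; z points along the fingers, y is the line along which they close (so a half turn about z gives the same grasp; the last joint's range is limited). The gripper opens to 92 mm and grips with 3 to 60 N. Pads are 19 mm wide; open, the fingers measure 130 mm over their backs; the gripper's body (75 mm by 190 mm) begins 47 mm behind the grasp point.
Start: joints at [-1.381, 0.434, 0.025, 1.573, -0.012, 1.134, -0.075], TCP at [0.18, 0.598, 0.227] pointing down, gripper open.
Joint ranges: [-2.62, 2.62], [-0.44, 2.09], [-1.27, 1.32], [0.08, 2.57], [-1.32, 4.46], [0.12, 2], [-2.74, 2.74]. Speed limits (rad/s): [2.22, 2.22, 3.01, 3.01, 3.14, 3.14, 3.14].

### API

Orientations are given as a rotation vector (axis times angle).
In Python, from cell import arm gives the robot as it stands.
- The arm moves only by the shell command python3 -m pendant 'ROWS' [FORCE]. ROWS is a JSON object of lists of equal length, an entry for each row: "slide": the shift along the tool's x, y, z in units of 0.3 m (1.0 is 0.3 m), a list of three; "dr": the turn, a rotation vector about the tool's x, y, z in units of 0.12 rad (1.0 is 0.12 rad), a list of three; "claw": the opening, from 0 (shut) to 1 (fully open). In form: {"slide": [[tx, ty, tz], ...], "dr": [[ax, ay, az], ...], "claw": [claw, ...]}. A call has 1 to 10 rows; each row shifts and turns the commanded pose from where the row before left it, along the tool's axes as they then stand; what a row does not reach is not made up. A row lasts 1/10 s, in which the tool goes at most 50 mm and 8.59 degrees, less where a joint would pass 70% of its speed; a pose out of reach is approached as far as the arm can. A call with a number of a shift or a turn outside -1 to 1 is refused whole. A call with a gripper value outside its range is refused whole. The fingers move at their own pace and stop on an object; FORCE is the grip in N (left out, the last holds). Time passes only in rows, so rows that do not move let the fingers close. It gives the time, the measured TCP pose, the force, the opening and the grip force at its end, in the units of the state.
- arm.observe(): the state, without advancing time (a new reading comes with each control period).
- arm.get_image(name): name is "scene" or "side" or "wrist"; returns the picture (400x640x3 uint8, red, green, blue); there is no depth.
- arm.calibration(name): a dict with "K" (3x3 intrinsics, pixels), "dist" ([k1, k2, p1, p2, k3] as OpenCV has them; the pictures are not rectified), "xyz" and "orientation" of the camera in the world. Camera axes: x right, y up, looking along -z (the intrinsics and any distortion apply to the point x, -y, -z); pixel columns grow to the right and rows downward; lengths in m; the calibration is good to about 2 mm. A picture is of the moment at which its call begins: read the wrist's pose just before it. calibration takes no time and is no camera call; for the wrist camera it gives the pose at the moment of the call.
- arm.sign_off(): hands the job in; it is judged then, once.
The state is a dict: "clock": time; "joints": joint angles; "dq": joint speeds; "joint_efforts": joint torques, N m; "position": TCP position; "ee_rot": TCP orientation; "force": force on the tool from outside, world axes, zero at the start; "ft_torque": the same for the moment, N m; "width": opening from 0.0 (shut) to 1.0 (fully open); "gripper_force": force on a finger pad.
Only numpy, scipy, OpenCV 4.12 (cv2) and the standard library are available. Lean on these libraries where they do the work, as an engineer would, in place of code of your own. Each camera call takes 0.05 s, during which the arm holds its last target. There are 200 camera calls.

## Working session

There is one attempt and no reset: what is moved stays moved. The work goes in short steps, Python scripts to look and compute and a shell command to move; the robot and the scene stay as the last step left them, time stands still between calls to the robot, and variables do not carry over. Pictures are saved under pics/ and viewed, at most 10 in all, crops included, and the job is handed in when it is done.

```bash
ls; mkdir -p pics; python3 - <<'E'
from cell import arm
import cv2,numpy as np,json
o=arm.observe();print({k:np.round(v,3).tolist() for k,v in o.items()})
for n in("scene","side"):
    cv2.imwrite(f"pics/{n}0.png",arm.get_image(n)[:,:,::-1])
    print(n,{k:np.round(v,4).tolist() for k,v in arm.calibration(n).items()})
E
```

```text
pics
{'clock': 0.0, 'joints': [-1.381, 0.435, 0.025, 1.574, -0.012, 1.134, -0.075], 'dq': [-0.0, 0.001, -0.001, -0.002, 0.0, -0.0, 0.001], 'joint_efforts': [-0.001, -66.786, 0.985, -31.445, -0.061, 0.043, 0.0], 'position': [0.18, 0.598, 0.226], 'ee_rot': [-0.458, -3.108, 0.003], 'force': [-0.428, 1.278, 0.167], 'ft_torque': [0.043, 0.003, -0.019], 'gripper_force': 0.0, 'width': 1.001}
scene {'K': [[467.8595, 0.0, 319.5705], [0.0, 467.8595, 203.1406], [0.0, 0.0, 1.0]], 'dist': [-0.0915, 0.0, 0.0, 0.0, 0.0], 'xyz': [1.2402, 0.5327, 1.1582], 'orientation': [0.3441, 0.8211, 2.1877]}
side {'K': [[480.9359, 0.0, 324.6475], [0.0, 480.9359, 203.312], [0.0, 0.0, 1.0]], 'dist': [-0.0788, 0.0, 0.0, 0.0, 0.0], 'xyz': [0.2498, 0.8805, 0.8183], 'orientation': [0.2045, -1.3331, -2.4965]}
```

View pics/scene0.png

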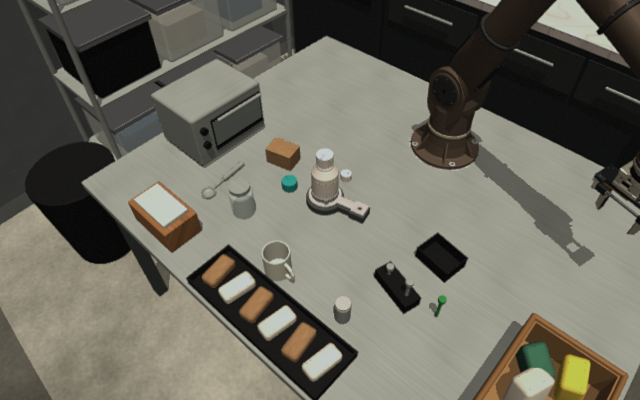

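View pics/side0.png

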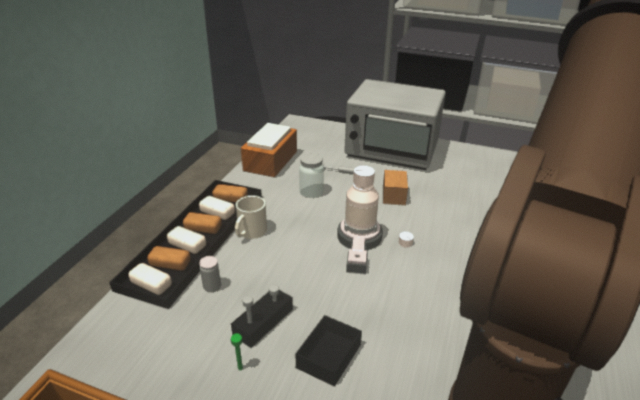

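The scene view shows these candidates for the pin: the block's pins at (391,268) and (409,289), and the green look-alike at (440,305). For the cap: the one on the bottle at (324,156), the small white one at (346,175), and the turquoise one at (289,183). The side view shows the block pins at (249,303) and (274,294), with the former looking longer. The bottle cap is the larger white one. I'll check with a close crop.

```bash
cat > h.py <<'E'
import numpy as np,cv2
from scipy.spatial.transform import Rotation as R
from cell import arm
def ray(c,uv):
    p=cv2.undistortPoints(np.array([[uv]],float),np.array(c["K"]),np.array(c["dist"]))[0,0]
    d=R.from_rotvec(c["orientation"]).apply([p[0],-p[1],-1.]); return np.array(c["xyz"]),d/np.linalg.norm(d)
def plane(c,uv,z):
    o,d=ray(c,uv); return o+d*(z-o[2])/d[2]
def tri(c1,u1,c2,u2):
    o1,d1=ray(c1,u1);o2,d2=ray(c2,u2)
    t=np.linalg.lstsq(np.stack([d1,-d2],1),o2-o1,rcond=None)[0]
    a,b=o1+t[0]*d1,o2+t[1]*d2
    return (a+b)/2,np.linalg.norm(a-b)
def proj(c,P):
    p=R.from_rotvec(c["orientation"]).inv().apply(np.array(P)-c["xyz"])*[1,-1,-1]
    return cv2.projectPoints(p.reshape(1,3),np.zeros(3),np.zeros(3),np.array(c["K"]),np.array(c["dist"]))[0][0,0]
E
python3 - <<'E'
import cv2,numpy as np
s=cv2.imread("pics/scene0.png");d=cv2.imread("pics/side0.png")
def c(i,x,y,w,h,f): return cv2.resize(i[y:y+h,x:x+w],None,fx=f,fy=f,interpolation=cv2.INTER_CUBIC)
a=np.hstack([c(s,290,135,100,75,4),c(d,320,155,100,75,4)[:, :400]])
b=np.hstack([c(s,360,245,100,75,4),c(d,220,270,100,75,4)])
cv2.imwrite("pics/crop.png",np.vstack([a,b]))
E
```

```text
(no output)
```

View pics/crop.png

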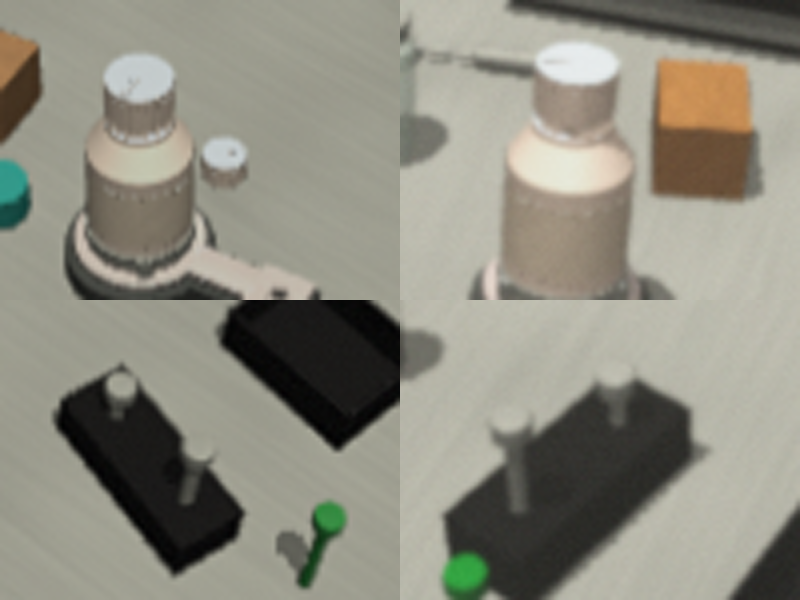

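The crop shows the long pin: its head top is at scene (409.5,281.5) and side (247.7,299), with its shaft clearly longer. The short pin is at (390,266), and the bottle cap's top is at scene (324.6,154) and side (364,170.5). The ear hole is near scene (359.5,208). I'll now measure these.

```bash
python3 - <<'E'
from h import *
S=arm.calibration("scene");D=arm.calibration("side")
for n,a,b,z in [("long",(409.4,281.4),(247.6,299.1),.105),("short",(389.6,265.7),(273.4,288.4),.075),("cap",(324.6,154.1),(364.1,170.4),.211)]:
    print(n,*tri(S,a,D,b),plane(S,a,z),plane(D,b,z))
print("ear",plane(S,(359.4,207.9),.038))
i=cv2.imread("pics/side0.png");j=cv2.imread("pics/scene0.png")
a=cv2.resize(i[215:285,330:400],None,fx=5,fy=5,interpolation=cv2.INTER_CUBIC)
b=cv2.resize(j[170:240,305:375],None,fx=5,fy=5,interpolation=cv2.INTER_CUBIC)
cv2.imwrite("pics/ear.png",np.hstack([a,b]))
o=arm.observe();print(R.from_rotvec(o["ee_rot"]).as_matrix().round(3))
W=arm.calibration("wrist");print({k:np.round(v,4).tolist() for k,v in W.items()})
E
```

```text
long [0.62036747 0.26392119 0.10376165] 0.0013961208306301532 [0.62158066 0.26486172 0.105     ] [0.61958819 0.26417335 0.105     ]
short [0.59798761 0.18670973 0.07263013] 0.0003813732395915665 [0.59925097 0.18729195 0.075     ] [0.59691928 0.18914537 0.075     ]
cap [ 0.493401   -0.14765969  0.21099389] 0.002675541642608013 [ 0.49475547 -0.14624944  0.211     ] [ 0.49320145 -0.15000618  0.211     ]
ear [ 0.46808967 -0.02473285  0.038     ]
[[-0.957  0.289 -0.   ]
 [ 0.289  0.957 -0.001]
 [-0.    -0.001 -1.   ]]
{'K': [[313.4816, 0.0, 319.4633], [0.0, 313.4816, 204.757], [0.0, 0.0, 1.0]], 'dist': [-0.0112, 0.0, 0.0, 0.0, 0.0], 'xyz': [0.1079, 0.6192, 0.3842], 'orientation': [-0.2444, -0.1798, 1.2692]}
```

View pics/ear.png

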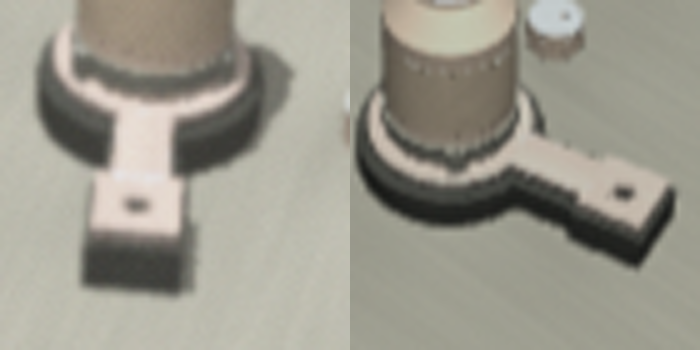

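The ear hole is at scene (359.2,207.8) and side (356.8,255.6). The distances agree with the description: pin to pin is 80.4 mm, and ear to axis is about 125 mm. The stand's yaw is about 0.2 rad. I'll turn the tool so its fingers close across the stand's x direction.

```bash
cat >> h.py <<'E'
def to(x,y,z,yaw=None):
    "slide (units) to world point, and dr z (units) to bring tool y axis to heading yaw (mod pi), dr tilt fix"
    o=arm.observe();r=R.from_rotvec(o["ee_rot"]);m=r.as_matrix()
    d=r.inv().apply(np.array([x,y,z])-o["position"])/.3
    print("t",round(o["clock"],2),"pos",np.round(o["position"],4),"F",np.round(o["force"],1),"w",round(o["width"],3),"g",round(o["gripper_force"],1),"j7",round(o["joints"][6],2))
    print("slide",d.round(4),"tilt",(r.inv().apply(np.cross(m[:,2],[0,0,-1]))/.12).round(3),"yheading",round(np.arctan2(m[1,1],m[0,1]),4))
    if yaw is not None:
        a=(np.arctan2(m[1,1],m[0,1])-yaw+np.pi/2)%np.pi-np.pi/2; print("drz units",round(a/.12,3))
E
python3 -m pendant '{"slide":[[0,0,0],[0,0,0],[0,0,0],[0,0,0],[0,0,0],[0,0,0],[0,0,0],[0,0,0],[0,0,0]],"dr":[[0,0,1],[0,0,1],[0,0,1],[0,0,1],[0,0,1],[0,0,1],[0,0,1],[0,0,1],[0,0,0.9]],"claw":[0.6,0.6,0.6,0.6,0.6,0.6,0.6,0.6,0.6]}'
python3 - <<'E'
from h import *
S=arm.calibration("scene");D=arm.calibration("side")
e=tri(S,(359.2,207.8),D,(356.8,255.6));print(e)
c=np.array([.4937,-.148]);v=e[0][:2]-c;yaw=np.arctan2(v[1],v[0])-np.pi/2;print(np.linalg.norm(v),yaw)
to(.6205,.2642,.23,yaw)
E
```

```text
clock: 1.0
position: [0.1803, 0.5981, 0.2263]
ee_rot: [1.982, 2.437, -0.001]
force: [-0.9, 0.4, 0.0]
width: 0.598
gripper_force: 0.0
(array([ 0.46696746, -0.02637923,  0.0363652 ]), np.float64(0.00021852605863520425))
0.12452405141750536 0.21636182320405717
t 1.0 pos [0.1803 0.5981 0.2263] F [-0.9  0.4  0. ] w 0.598 g 0.0 j7 -1.04
slide [-1.3886  1.2098 -0.0116] tilt [-0.002  0.007 -0.   ] yheading 0.2051
drz units -0.094
```

```bash
python3 -m pendant '{"slide":[[-0.1157,0.1008,0],[-0.1157,0.1008,0],[-0.1157,0.1008,0],[-0.1157,0.1008,0],[-0.1157,0.1008,0],[-0.1157,0.1008,0],[-0.1157,0.1008,0],[-0.1157,0.1008,0],[-0.1157,0.1008,0],[-0.1157,0.1008,0]],"dr":[[0,0,0],[0,0,0],[0,0,0],[0,0,0],[0,0,0],[0,0,0],[0,0,0],[0,0,0],[0,0,0],[0,0,0]],"claw":[0.6,0.6,0.6,0.6,0.6,0.6,0.6,0.6,0.6,0.6]}' >/dev/null
python3 -m pendant '{"slide":[[-0.1157,0.1008,0],[-0.1157,0.1008,0],[0,0,0],[0,0,0]],"dr":[[0,0,0],[0,0,0],[0,0,0],[0,0,0]],"claw":[0.6,0.6,0.6,0.6]}'
python3 - <<'E'
from h import *
W=arm.calibration("wrist");i=arm.get_image("wrist");cv2.imwrite("pics/w1.png",i[:,:,::-1])
to(.6205,.2642,.079,.21)
print("pred",proj(W,[.6205,.2642,.105]),proj(W,[.598,.187,.075]))
np.save("w1.npy",W,allow_pickle=True)
E
```

```text
clock: 2.4
position: [0.6228, 0.2651, 0.226]
ee_rot: [-1.98, -2.439, 0.002]
force: [-0.4, 0.4, 0.9]
width: 0.6
gripper_force: 0.0
t 2.45 pos [0.6217 0.2668 0.2261] F [-0.3  0.9  0.1] w 0.602 g 0.0 j7 -0.1
slide [-0.0079 -0.0049  0.4902] tilt [-0.011 -0.002  0.   ] yheading 0.2096
drz units -0.004
pred [317.51267456 198.36795733] [282.62588202 254.70810985]
```

View pics/w1.png

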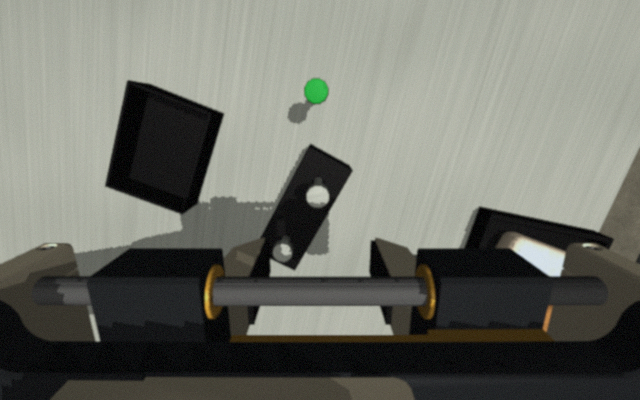

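The wrist view shows the long pin's head at (318,196), against (317.5,198.4) predicted. The short pin is at (282,248), the green look-alike at (316,91), and the tub is on the left. I'll refine the pin position.

```bash
python3 - <<'E'
from h import *
W=np.load("w1.npy",allow_pickle=True).item()
g=cv2.imread("pics/w1.png",0)[175:215,295:345]
_,m=cv2.threshold(g,0,255,cv2.THRESH_OTSU)
n,l,s,c=cv2.connectedComponentsWithStats(m)
for k in range(1,n):
    if s[k,4]>100: print(s[k],c[k]+[295,175],plane(W,c[k]+[295,175],.105))
to(.6205,.2642,.079,.21)
E
```

```text
[ 11  10  23  22 389] [317.33676093 195.43701799] [0.61977276 0.26689789 0.105     ]
[ 33  10  17  30 278] [338.60791367 204.        ] [0.64073143 0.262931   0.105     ]
t 2.45 pos [0.6217 0.2668 0.2261] F [-0.3  0.9  0.1] w 0.602 g 0.0 j7 -0.1
slide [-0.0079 -0.0049  0.4902] tilt [-0.011 -0.002  0.   ] yheading 0.2096
drz units -0.004
```

```bash
python3 -m pendant '{"slide":[[-0.0015,-0.006,0.1],[0,0,0.1],[0,0,0.1],[0,0,0.1],[0,0,0.06],[0,0,0.03],[0,0,0],[0,0,0],[0,0,0]],"dr":[[0,0,0],[0,0,0],[0,0,0],[0,0,0],[0,0,0],[0,0,0],[0,0,0],[0,0,0],[0,0,0]],"claw":[0.6,0.6,0.6,0.6,0.6,0.6,0.6,0.1,0.1]}' 40
python3 -m pendant '{"slide":[[0,0,0],[0,0,0],[0,0,0],[0,0,0],[0,0,0]],"dr":[[0,0,0],[0,0,0],[0,0,0],[0,0,0],[0,0,0]],"claw":[0.1,0.1,0.1,0.1,0.1]}'
```

```text
clock: 3.35
position: [0.6211, 0.2665, 0.0812]
ee_rot: [1.976, 2.442, 0.003]
force: [0.4, -0.1, 0.1]
width: 0.472
gripper_force: 0.0
clock: 3.85
position: [0.6208, 0.2659, 0.0801]
ee_rot: [1.976, 2.442, 0.001]
force: [0.1, -0.1, 4.3]
width: 0.228
gripper_force: 40.0
```

```bash
python3 -m pendant '{"slide":[[0,0,-0.03],[0,0,-0.06],[0,0,-0.08],[0,0,-0.1],[0,0,-0.08],[0,0,-0.03],[0,0,0]],"dr":[[0,0,0],[0,0,0],[0,0,0],[0,0,0],[0,0,0],[0,0,0],[0,0,0]],"claw":[0.1,0.1,0.1,0.1,0.1,0.1,0.1]}'
python3 - <<'E'
from h import *
to(.4675,-.0255,.155,.21)
E
```

```text
clock: 4.55
position: [0.621, 0.266, 0.195]
ee_rot: [1.976, 2.441, 0.003]
force: [-0.6, 0.9, -1.8]
width: 0.222
gripper_force: 40.0
t 4.55 pos [0.621 0.266 0.195] F [-0.6  0.9 -1.8] w 0.222 g 40.0 j7 -0.09
slide [-0.8438 -0.7034  0.1313] tilt [ 0.018 -0.006  0.   ] yheading 0.2099
drz units -0.0
```

```bash
python3 -m pendant '{"slide":[[-0.0938,-0.0782,0.01],[-0.0938,-0.0782,0.015],[-0.0938,-0.0782,0.015],[-0.0938,-0.0782,0.015],[-0.0938,-0.0782,0.015],[-0.0938,-0.0782,0.015],[-0.0938,-0.0782,0.015],[-0.0938,-0.0782,0.015],[-0.0938,-0.0782,0.016],[0,0,0]],"dr":[[0,0,0],[0,0,0],[0,0,0],[0,0,0],[0,0,0],[0,0,0],[0,0,0],[0,0,0],[0,0,0],[0,0,0]],"claw":[0.1,0.1,0.1,0.1,0.1,0.1,0.1,0.1,0.1,0.1]}'
python3 -m pendant '{"slide":[[0,0,0.01],[0,0,0]],"dr":[[0,0,0],[0,0,0]],"claw":[0.1,0.1]}'
python3 - <<'E'
from h import *
A={n:arm.get_image(n)[:,:,::-1].copy() for n in("scene","side","wrist")}
for n in A: cv2.imwrite(f"pics/{n}2.png",A[n])
to(.4675,-.0255,.155,.21)
p=np.array(arm.observe()["position"])
def cr(n,P,s=50):
    u=proj(arm.calibration(n),P);x,y=(u-s//2).astype(int);print(n,x,y,"tcp axis tip px",proj(arm.calibration(n),[p[0],p[1],p[2]-.07]),"ear",proj(arm.calibration(n),[.4675,-.0255,.038]))
    return cv2.resize(A[n][y:y+s,x:x+s],(400,400),interpolation=cv2.INTER_CUBIC)
cv2.imwrite("pics/hov.png",np.hstack([cr("scene",[.4675,-.0255,.06]),cr("side",[.4675,-.0255,.06])]))
E
```

```text
clock: 5.55
position: [0.4626, -0.0303, 0.1528]
ee_rot: [-1.982, -2.434, 0.006]
force: [0.3, 0.6, -0.8]
width: 0.225
gripper_force: 40.0
clock: 5.75
position: [0.4666, -0.0249, 0.1506]
ee_rot: [-1.974, -2.442, 0.001]
force: [-0.3, 0.6, -0.3]
width: 0.227
gripper_force: 40.0
t 5.9 pos [ 0.467  -0.0249  0.1511] F [-0.2 -0.2 -0.2] w 0.224 g 40.0 j7 0.33
slide [-0.0022  0.0011 -0.013 ] tilt [-0.003 -0.    -0.   ] yheading 0.2117
drz units 0.014
scene 334 178 tcp axis tip px [360.29054102 198.59202483] ear [359.32952854 207.66834969]
side 331 223 tcp axis tip px [357.58208313 242.02486031] ear [356.50710548 255.29914574]
```

View pics/hov.png

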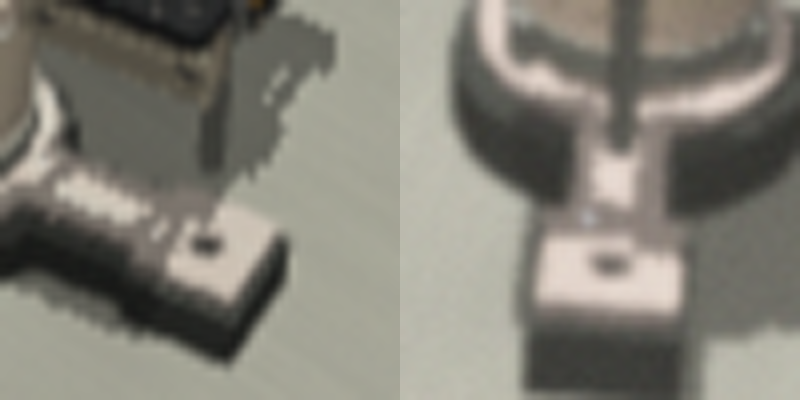

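The hover crop shows the pin tip at scene (360,199) and side (358.3,241.4). The hole is at scene (359.4,208) and side (357,255.5).

```bash
python3 - <<'E'
from h import *
S=arm.calibration("scene");D=arm.calibration("side")
t,_=tri(S,(360,199),D,(358.3,241.4));h,_=tri(S,(359.4,208),D,(357,255.5));print(t,h,h-t)
for c,a,b in((S,(360,199),(359.4,208)),(D,(358.3,241.4),(357,255.5))): print(plane(c,b,.038)-plane(c,a,.081))
d=(h-t);d[2]=0;print(R.from_rotvec(arm.observe()["ee_rot"]).inv().apply(d)/.3)
E
```

```text
[ 0.46674251 -0.02660729  0.08020839] [ 0.46673347 -0.0259197   0.03649818] [-9.03940911e-06  6.87594589e-04 -4.37102056e-02]
[-0.00043001  0.00010296 -0.043     ]
[ 4.18946007e-05  2.84992179e-03 -4.30000000e-02]
[ 2.24715340e-03  4.52095990e-04 -1.74829019e-07]
```

```bash
python3 -m pendant '{"slide":[[0.002,0,0.04],[0,0,0.04],[0,0,0.03],[0,0,0.02],[0,0,0.02],[0,0,0.02],[0,0,0]],"dr":[[0,0,0],[0,0,0],[0,0,0],[0,0,0],[0,0,0],[0,0,0],[0,0,0]],"claw":[0.1,0.1,0.1,0.1,0.1,0.1,0.1]}'
```

```text
clock: 6.6
position: [0.4662, -0.0253, 0.0997]
ee_rot: [-1.976, -2.441, 0.001]
force: [-1.3, -0.1, -0.2]
width: 0.227
gripper_force: 40.0
```

```bash
python3 -m pendant '{"slide":[[0,0,0.02],[0,0,0.02],[0,0,0.015],[0,0,0.01],[0,0,0.01],[0,0,0.005],[0,0,0]],"dr":[[0,0,0],[0,0,0],[0,0,0],[0,0,0],[0,0,0],[0,0,0],[0,0,0]],"claw":[0.1,0.1,0.1,0.1,0.1,0.1,0.1]}'
```

```text
clock: 7.3
position: [0.4666, -0.0253, 0.0763]
ee_rot: [-1.976, -2.442, 0.0]
force: [-0.1, 0.5, -1.1]
width: 0.225
gripper_force: 40.0
```

```bash
python3 -m pendant '{"slide":[[0,0,0.005],[0,0,0.005],[0,0,0]],"dr":[[0,0,0],[0,0,0],[0,0,0]],"claw":[0.1,0.1,0.1]}'
```

```text
clock: 7.6
position: [0.4689, -0.0254, 0.0755]
ee_rot: [1.975, 2.439, 0.006]
force: [-3.1, 0.9, 25.9]
width: 0.23
gripper_force: 40.0
```

```bash
python3 -m pendant '{"slide":[[0,0,-0.005],[0,0,0],[0,0,0],[0,0,0],[0,0,0],[0,0,-0.02],[0,0,-0.05],[0,0,-0.1],[0,0,-0.12],[0,0,-0.12]],"dr":[[0,0,0],[0,0,0],[0,0,0],[0,0,0],[0,0,0],[0,0,0],[0,0,0],[0,0,0],[0,0,0],[0,0,0]],"claw":[0.1,0.6,0.6,0.6,0.6,0.6,0.6,0.9,0.9,0.9]}'
python3 -m pendant '{"slide":[[0,0,-0.12],[0,0,-0.08],[0,0,0]],"dr":[[0,0,0],[0,0,0],[0,0,0]],"claw":[0.9,0.9,0.9]}'
python3 - <<'E'
from h import *
A={n:arm.get_image(n)[:,:,::-1].copy() for n in("scene","side","wrist")}
for n in A: cv2.imwrite(f"pics/{n}3.png",A[n])
W=arm.calibration("wrist");np.save("w3.npy",W,allow_pickle=True)
to(.4937,-.148,.24,.21)
pr={}
for n,P in(("scene",[.467,-.0255,.101]),("side",[.467,-.0255,.101])):print(n,proj(arm.calibration(n),P))
print("wrist ear/cap",proj(W,[.467,-.0255,.101]),proj(W,[.4937,-.148,.211]))
def cr(n,x,y,w,h,f): return cv2.resize(A[n][y:y+h,x:x+w],(w*f,h*f),interpolation=cv2.INTER_CUBIC)
a=np.hstack([cr("scene",320,160,80,60,5),cr("side",320,210,80,60,5)])
cv2.imwrite("pics/pinin.png",np.vstack([a,cv2.resize(A["wrist"],(480,300)).copy() if 0 else np.hstack([cv2.resize(A["wrist"],(480,300)),np.zeros((300,320,3),np.uint8)])]))
E
```

```text
clock: 8.6
position: [0.4662, -0.0255, 0.1994]
ee_rot: [-1.977, -2.441, 0.001]
force: [0.3, -0.1, -0.0]
width: 0.813
gripper_force: 0.0
clock: 8.9
position: [0.4684, -0.0255, 0.2614]
ee_rot: [1.974, 2.439, 0.007]
force: [0.4, 0.7, 0.9]
width: 0.903
gripper_force: 0.0
t 9.05 pos [ 0.4661 -0.0252  0.2574] F [-0.1 -0.5 -1. ] w 0.897 g 0.0 j7 0.24
slide [-0.4194  0.0048  0.0579] tilt [-0.007 -0.002  0.   ] yheading 0.21
drz units -0.0
scene [360.4881637  194.15599474]
side [358.11459558 235.48377592]
wrist ear/cap [320.77679204 189.63956771] [321.84776943 372.51437377]
```

View pics/pinin.png

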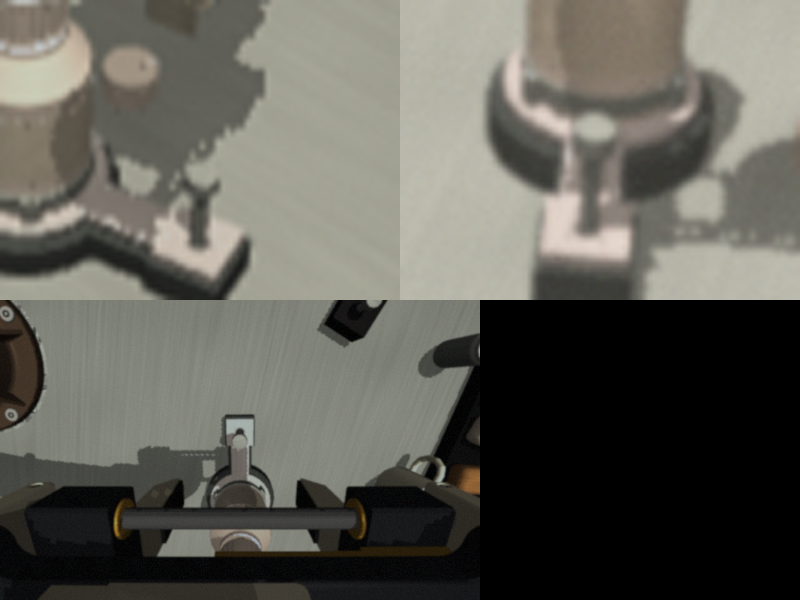

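The long pin stands fully home: in the side crop its head top is at about (358.9,235.5), which matches the prediction for z 101 mm. Next I move over the cap.

```bash
python3 -m pendant '{"slide":[[-0.084,0,0],[-0.084,0,0],[-0.084,0,0],[-0.084,0,0],[-0.083,0.003,0],[0,0,0],[0,0,0]],"dr":[[0,0,0],[0,0,0],[0,0,0],[0,0,0],[0,0,0],[0,0,0],[0,0,0]],"claw":[0.9,0.9,0.9,0.9,0.9,0.9,0.9]}'
python3 - <<'E'
from h import *
W=arm.calibration("wrist")
A={n:arm.get_image(n)[:,:,::-1].copy() for n in("side","wrist")}
for n in A: cv2.imwrite(f"pics/{n}4.png",A[n])
to(.4932,-.1477,.184,.21)
E
```

```text
clock: 9.75
position: [0.4929, -0.1481, 0.2566]
ee_rot: [-1.977, -2.439, 0.002]
force: [-0.2, 0.7, -0.1]
width: 0.897
gripper_force: 0.0
t 9.85 pos [ 0.4932 -0.1469  0.2571] F [-0.1  0.7 -0.4] w 0.903 g 0.0 j7 0.56
slide [-2.900e-03 -1.000e-04  2.436e-01] tilt [-0.013 -0.008  0.   ] yheading 0.2108
drz units 0.007
```

```bash
python3 -m pendant '{"slide":[[-0.003,0,0.06],[0,0,0.06],[0,0,0.06],[0,0,0.04],[0,0,0.023],[0,0,0],[0,0,0],[0,0,0],[0,0,0],[0,0,0]],"dr":[[0,0,0],[0,0,0],[0,0,0],[0,0,0],[0,0,0],[0,0,0],[0,0,0],[0,0,0],[0,0,0],[0,0,0]],"claw":[0.9,0.9,0.9,0.9,0.9,0.9,0.5,0.5,0.5,0.5]}' 55
python3 -m pendant '{"slide":[[0,0,0],[0,0,0],[0,0,0]],"dr":[[0,0,0],[0,0,0],[0,0,0]],"claw":[0.4,0.4,0.4]}'
```

```text
clock: 10.85
position: [0.4941, -0.149, 0.1854]
ee_rot: [1.976, 2.441, 0.001]
force: [-0.0, -0.0, 0.9]
width: 0.601
gripper_force: 0.0
clock: 11.15
position: [0.494, -0.149, 0.1853]
ee_rot: [1.976, 2.442, 0.001]
force: [-1.8, -0.4, 5.1]
width: 0.559
gripper_force: 55.0
```

```bash
python3 -m pendant '{"slide":[[0,0,0.008],[0,0,0.008],[0,0,0.004],[0,0,0]],"dr":[[0,0,0],[0,0,0],[0,0,0],[0,0,0]],"claw":[0.4,0.4,0.4,0.4]}'
```

```text
clock: 11.55
position: [0.494, -0.149, 0.1796]
ee_rot: [1.976, 2.442, 0.001]
force: [-3.8, 0.4, 10.4]
width: 0.56
gripper_force: 55.0
```

```bash
python3 -m pendant '{"slide":[[0,0,0],[0,0,0],[0,0,0],[0,0,0],[0,0,0]],"dr":[[0,0,-0.6],[0,0,-0.8],[0,0,-0.8],[0,0,-0.8],[0,0,0]],"claw":[0.4,0.4,0.4,0.4,0.4]}'
python3 -c "
from h import *
to(.494,-.149,.1796,.21);print(arm.observe()['ft_torque'])"
```

```text
clock: 12.05
position: [0.4954, -0.1491, 0.1803]
ee_rot: [1.501, 2.756, 0.003]
force: [-0.0, 1.4, 8.6]
width: 0.56
gripper_force: 55.0
t 12.05 pos [ 0.4954 -0.1491  0.1803] F [-0.   1.4  8.6] w 0.56 g 55.0 j7 0.94
slide [ 0.0027 -0.0039  0.0022] tilt [ 0.024  0.016 -0.   ] yheading 0.5735
drz units 3.029
[ 0.22373801 -0.05603803  0.00794298]
```

```bash
python3 -m pendant '{"slide":[[0,0,0.002],[0,0,0],[0,0,0],[0,0,0],[0,0,0],[0,0,0],[0,0,0]],"dr":[[0,0,-0.8],[0,0,-0.8],[0,0,-0.8],[0,0,-0.8],[0,0,-0.8],[0,0,-0.7],[0,0,0]],"claw":[0.4,0.4,0.4,0.4,0.4,0.4,0.4]}'
python3 - <<'E'
from h import *
to(.494,-.149,.1796,.21);print(arm.observe()['ft_torque'])
i=arm.get_image("scene")[:,:,::-1]
cv2.imwrite("pics/turn.png",cv2.resize(i[120:220,280:400],None,fx=5,fy=5,interpolation=cv2.INTER_CUBIC))
E
```

```text
clock: 12.75
position: [0.4962, -0.1486, 0.1799]
ee_rot: [0.674, 3.064, 0.002]
force: [1.4, 3.0, 10.6]
width: 0.558
gripper_force: 55.0
t 12.75 pos [ 0.4962 -0.1486  0.1799] F [ 1.4  3.  10.6] w 0.558 g 55.0 j7 1.45
slide [ 0.006  -0.0042  0.0011] tilt [ 0.019  0.036 -0.   ] yheading 1.1375
drz units 7.729
[ 0.55371884 -0.45306934 -0.06744917]
```

View pics/turn.png

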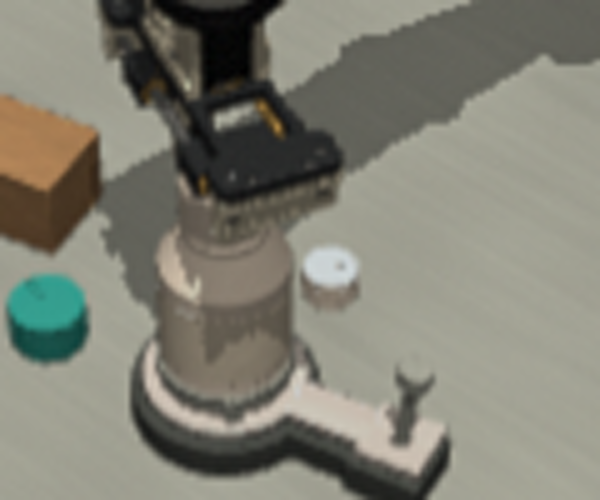

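The picture shows the cap in the gripper, turned by 0.93 rad, with the pin still standing in the ear at crop (410,410). Next I lift it straight up.

```bash
python3 -m pendant '{"slide":[[0,0,-0.01],[0,0,-0.02],[0,0,-0.03],[0,0,-0.03],[0,0,0]],"dr":[[0,0,0],[0,0,0],[0,0,0],[0,0,0],[0,0,0]],"claw":[0.4,0.4,0.4,0.4,0.4]}'
python3 -m pendant '{"slide":[[0,0,-0.05],[0,0,-0.07],[0,0,-0.07],[0,0,-0.05],[0,0,-0.03],[0,0,-0.01],[0,0,0],[0,0,0]],"dr":[[0,0,0],[0,0,0],[0,0,0],[0,0,0],[0,0,0],[0,0,0],[0,0,0],[0,0,0]],"claw":[0.4,0.4,0.4,0.4,0.4,0.4,0.4,0.4]}'
python3 - <<'E'
from h import *
to(.4935,-.148,.293)
A=[arm.get_image(n)[80:280,270:430,::-1] for n in("scene","side")]
cv2.imwrite("pics/end.png",cv2.resize(np.hstack(A),None,fx=2.5,fy=2.5,interpolation=cv2.INTER_CUBIC))
E
```

```text
clock: 13.3
position: [0.4939, -0.1494, 0.2064]
ee_rot: [0.681, 3.066, -0.0]
force: [0.9, 0.3, -0.6]
width: 0.564
gripper_force: 55.0
clock: 14.1
position: [0.4934, -0.1488, 0.2885]
ee_rot: [-0.681, -3.066, 0.0]
force: [0.4, -0.6, -0.8]
width: 0.557
gripper_force: 55.0
t 14.1 pos [ 0.4934 -0.1488  0.2885] F [ 0.4 -0.6 -0.8] w 0.557 g 55.0 j7 1.41
slide [ 0.0008  0.0026 -0.0149] tilt [-0.004 -0.012  0.   ] yheading 1.1339
```

View pics/end.png

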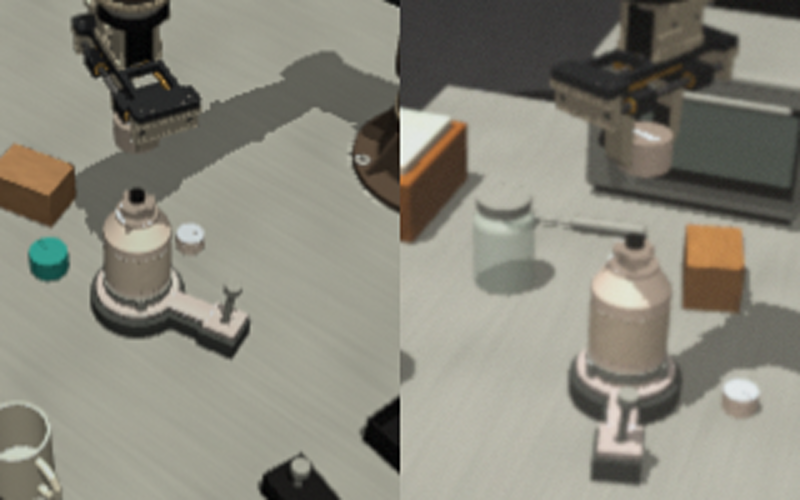

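The picture shows the cap free and level in the gripper above the bare neck, with the pin still home in the ear. The rim is about 10 cm above its closed position.

```bash
python3 -c "
from cell import arm
print(arm.sign_off())"
```

```text
the job is handed in; nothing more can be done
None
```

The job is handed in: the long pin is fully home in the ear's socket, and the gripper holds the freed safety cap level, about 10 cm straight above the bottle; it took about 14 s of the 51 s allowed.

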